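# Slide the coated plate off the lid and load the plate scanner

### The job

The coated glass plate lies flat on the lid of the dark accessory case, where it is too thin for fingers to get hold of: push it by its edge towards the left side of the case until about a third of it rests out past the lid's left edge, then take the overhanging end by its two long edges. Lay it, white side up, into the nest of the scanner's carriage and push the carriage by its tab fully in under the reading head. Never touch the white layer, do not let the plate fall, and leave the timer and the marker pen on the lid where they are.

Things in the scene. Friction and masses are not known exactly. Their poses are not given: they have to be found in the camera images.
- plate: glass plate 60 x 150 mm, 3 mm thick, about 80 g, a thin white layer on its upper side. Origin: centre of the underside; z up; y along the 150 mm side, pointing roughly to the robot's left (within 0.35 rad). It starts flat on the lid of the case, wholly on it. Friction on the lid about 0.6. With more than half its length out past the edge it tips off.
- coating: the white layer on the plate, fixed to it: 44 x 134 mm, 0.6 mm proud of the glass, so an 8 mm border of bare glass is left on all four sides. Same origin and axes as the plate. It must not be touched (more than 1.5 N from the robot fails).
- plate_lead (a point): middle of the plate's left (+y of the plate) short edge, at its underside: the end to be brought out over the lid's edge
- plate_tail (a point): middle of the plate's right (-y of the plate) short edge, at its underside: the edge to push on. The bare glass edge is 3 mm high, so a pushing fingertip should run about 1 mm above the lid. A narrow contact lets the plate turn; two fingertips some 35 mm apart keep it straight.
- lid_edge (a point): point on the straight left edge of the flat, rimless lid of the dark case (440 mm along x, 344 mm along y, fixed), at its top, 44 mm above the worktop. x axis: along the edge, away from the robot; y axis: out from the lid, to the left. Beyond the edge is only the worktop, 44 mm lower.
- nest (a point): centre of the nest on the carriage, on the bed that carries the plate (62 mm above the worktop). y: along the nest (155 mm, for the plate's 150), to the tab at its left; x: across (65 mm for 60); z up. Bevelled lugs 7 mm high: at the last 9 mm of the long sides, and mid-way on both ends. Between them the bed is 44 mm wide, open beside it for fingers to 40 mm below the bed.
- push_tab (a point): middle of the outer (left) face of the upright tab on the left end of the carriage, 18 mm above the bed. The tab is 50 mm wide, 5 mm thick and reaches from 10 mm below the bed to 30 mm above it; its face looks to the nest's +y. Push it to the nest's -y.
- carriage (a joint): travel of the carriage on its rail (m): 0 out for loading (left), 0.16 fully in under the reading head, at the stop. Starts near 0, slides to the nest's -y with 1.5 N friction and some damping, stays where left. The head is a fixed bridge at the scanner's right end, top 128 mm above the worktop, its underside 16 mm above the bed; with the carriage in, the tab is still 60 mm clear of it.
- timer: white bench timer, 62 x 62 x 21 mm, standing on the lid behind the plate; leave it
- marker_pen: marker pen, 135 mm long, lying on the lid behind the plate; leave it

How it is judged:
By the outcome, as a careful person would: the job done as asked, in the order asked, and still so for the second after the job is handed in, with the robot touching nothing.
It also fails if it takes over 67 s, if anything falls off the work surface, if the arm or the gripper's body presses on something with over 40 N, if the wrist force passes 120 N, or if a joint passes its speed limit or range.

### The arm

A 7-joint arm with a two-finger parallel gripper is mounted at the origin on a cart in front of the work surface, level with it; the furniture and walls round the work are solid. World frame = base frame: x ahead of the robot, y to its left, z up, the work surface at z = 0. Lengths are in m, angles in rad, forces in N, time in s.
With the tool pointing down it reaches from about 0.4 to 0.85 m from the base axis. Payload 10.4 kg.
Tool frame: the origin (TCP) lies at the centre of the arm's flange, where the gripper is bolted on; the fingertips stand 182 mm ahead of it and the grasp point (between the pads) lies 164 mm ahead of it; z points along the fingers, y is the direction in which the jaws open and shut (so a half turn about z gives the same grasp; the last joint's range is limited). The gripper opens to 87 mm and grips with 3 to 60 N. Pads are 19 mm wide; open, the fingers measure 117 mm over their backs; the gripper's body (75 mm by 190 mm) begins 51 mm behind the grasp point.
Start: joints at [-1.355, 0.332, -0.065, 1.46, 0.022, 1.35, -0.088], TCP at [0.148, 0.607, 0.405] pointing down, gripper open.
Joint ranges: [-2.6, 2.6], [-0.5, 2.12], [-1.47, 1.34], [0.16, 2.42], [-1.27, 4.41], [0.06, 2.06], [-2.6, 2.6]. Speed limits (rad/s): [2.22, 2.22, 2.79, 2.79, 3.14, 3.14, 3.14].

### API

Orientations are given as a unit quaternion [w, x, y, z].
In Python, from bench import bot gives the robot as it stands.
- The arm moves only by the shell command python3 -m inch 'ROWS' [FORCE]. ROWS is JSON, a list of rows, each a list of 7 numbers: the shift along the tool's x, y, z in m, then the turn, a rotation vector about the tool's x, y, z in degrees, then the closure, from 0 (fully open) to 1 (shut). In form: [[tx, ty, tz, ax, ay, az, hand], ...]. A call has 1 to 5 rows; each row is the pose to reach, as a shift and turn from the pose commanded when the call began, along the tool's axes at that moment; what a row does not reach only later rows make up. A row lasts 1/12 s, in which the tool goes at most 41.7 mm and 7.16 degrees, less where a joint would pass 70% of its speed; a pose out of reach is approached as far as the arm can. A call with a gripper value outside its range is refused whole. The fingers move at their own pace and stop on an object; FORCE is the grip in N (left out, the last holds). Time passes only in rows, so rows that repeat a pose let the fingers close. It gives the time, the measured TCP pose, the force and the opening at its end, in the units of the state.
- bot.observe(): the state, without advancing time (a new reading comes with each control period).
- bot.camera(name): name is "scene" or "side" or "wrist"; returns a dict with "image" (420x560x3 uint8, red, green, blue), "range_z" (420x560 float32, m along the optical axis (not along the pixel's ray), 0 where there is no reading), "K" (3x3 intrinsics, pixels), "k1" (the pictures are not rectified: a ray, as slopes to the right and down, at radius r is drawn at 1 + k1 r^2 times it, then the intrinsics apply), "R" (3x3) and "t" (3): a world point X has camera coordinates R X + t. Camera axes: x right, y down, z forward; pixel columns grow to the right and rows downward; lengths in m; the calibration is good to about 2 mm. A picture is of the moment at which its call begins.
- bot.close_job(): hands the job in, once; it reports no verdict.
The state is a dict: "time": time; "qpos": joint angles; "joint_vel": joint speeds; "joint_efforts": joint torques, N m; "tcp_pos": TCP position; "ee_rot": TCP orientation; "ft_force": force on the tool from outside, world axes, zero at the start; "ft_torque": the same for the moment, N m; "width": finger opening in m.
Only numpy, scipy, OpenCV 4.12 (cv2) and the standard library are available. Lean on these libraries where they do the work, as an engineer would, in place of code of your own. Each camera call takes 0.05 s, during which the arm holds its last target. There are 200 camera calls.

## Working session

There is one attempt and no reset: what is moved stays moved. The work goes in short steps, Python scripts to look and compute and a shell command to move; the robot and the scene stay as the last step left them, time stands still between calls to the robot, and variables do not carry over. Pictures are saved under pics/ and viewed, about 8 in all and at most 12, crops included, and the job is handed in when it is done.

```bash
ls; mkdir -p pics; python3 - <<'E'
from bench import bot
import cv2, numpy as np
s=bot.observe()
for k,v in s.items(): print(k,np.round(v,4))
ims=[]
for n in ("scene","side"):
    c=bot.camera(n); np.savez(f"pics/{n}0.npz",**c)
    print(n,c["K"].tolist(),c["k1"],np.round(c["R"],3).tolist(),np.round(c["t"],3))
    cv2.imwrite(f"pics/{n}0.png",c["image"][:,:,::-1])
E
```

```text
pics
time 0.0
qpos [-1.3546  0.3328 -0.0647  1.461   0.0216  1.3499 -0.0885]
joint_vel [ 0.0003 -0.      0.0003 -0.0003 -0.0014 -0.0001  0.0004]
joint_efforts [-7.00000e-04 -6.23248e+01  2.46000e-02 -3.89902e+01 -6.13000e-02
  3.97000e-02  1.00000e-04]
tcp_pos [0.1478 0.6071 0.404 ]
ee_rot [-1.000e-04  1.191e-01  9.929e-01 -7.000e-04]
ft_force [0.452  0.5849 0.4252]
ft_torque [ 0.0182  0.0119 -0.0489]
width 0.0873
scene [[448.8107390318819, 0.0, 272.82101387076466], [0.0, 448.8107390318819, 213.96771730460802], [0.0, 0.0, 1.0]] -0.10411148281255714 [[-0.73, -0.683, 0.014], [-0.46, 0.477, -0.749], [0.505, -0.553, -0.662]] [0.304 0.427 0.501]
side [[422.4120800187379, 0.0, 280.06868005505845], [0.0, 422.4120800187379, 206.5193594729749], [0.0, 0.0, 1.0]] -0.05139397986471039 [[0.813, -0.582, -0.016], [-0.26, -0.338, -0.905], [0.521, 0.74, -0.426]] [-0.601  0.183  0.73 ]
```

View pics/scene0.png

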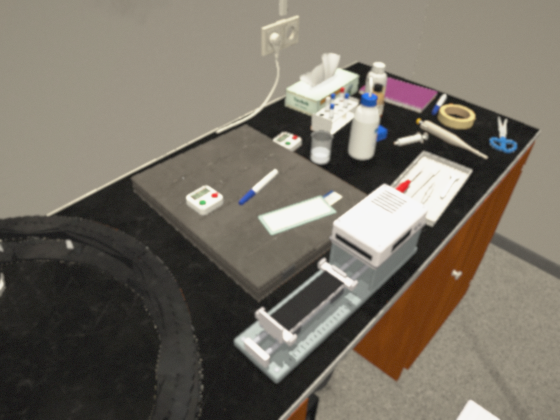

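View pics/side0.png

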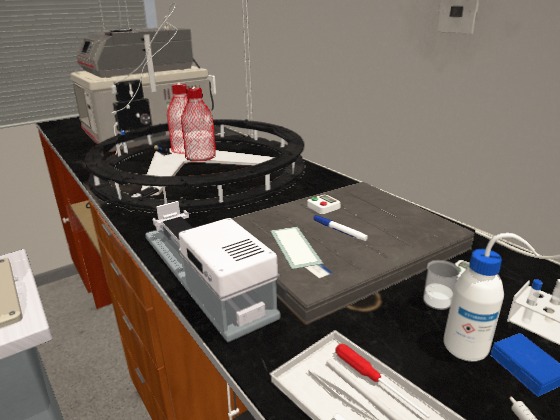

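```bash
cat > h.py <<'E'
import numpy as np, cv2
def norm(c,uv):
    uv=np.atleast_2d(np.asarray(uv,float)); K=c["K"]
    d=np.array([float(c["k1"]),0,0,0,0])
    return cv2.undistortPoints(uv[:,None],K,d)[:,0]
def plane(c,uv,z):
    n=norm(c,uv); r=np.c_[n,np.ones(len(n))]@c["R"]; C=-c["R"].T@c["t"]
    return C+r*((z-C[2])/r[:,2])[:,None]
def cloud(c):
    h,w=c["range_z"].shape; v,u=np.mgrid[:h,:w]
    n=norm(c,np.c_[u.ravel(),v.ravel()]); Z=c["range_z"].ravel()[:,None]
    P=(np.c_[n,np.ones(len(n))]*Z-c["t"])@c["R"]; P[Z[:,0]==0]=np.nan
    return P.reshape(h,w,3)
def proj(c,X):
    X=np.atleast_2d(X)@c["R"].T+c["t"]; s=X[:,:2]/X[:,2:]
    s=s*(1+float(c["k1"])*(s**2).sum(1))[:,None]
    return s@c["K"][:2,:2].T+c["K"][:2,2]
def boxof(pts):
    (cx,cy),(w,h),a=cv2.minAreaRect(pts.astype(np.float32)[:,:2]); 
    B=cv2.boxPoints(((cx,cy),(w,h),a)); i=np.argmax([np.linalg.norm(B[1]-B[0]),np.linalg.norm(B[2]-B[1])])
    d=B[i+1]-B[i]; d=d*np.sign(d[1])/np.linalg.norm(d)
    return np.array([cx,cy]),sorted((w,h)),d
E
python3 - <<'E'
from h import *
for n,box in (("scene",(255,190,340,240)),("side",(265,215,335,275))):
    c=np.load(f"pics/{n}0.npz"); P=cloud(c); im=c["image"]
    hsv=cv2.cvtColor(im,cv2.COLOR_RGB2HSV); m=((hsv[...,2]>215)&(hsv[...,1]<40)).astype(np.uint8)
    k=np.zeros_like(m); x0,y0,x1,y1=box; k[y0:y1,x0:x1]=1
    N,l,st,ce=cv2.connectedComponentsWithStats(m*k); i=1+np.argmax(st[1:,4])
    ct=max(cv2.findContours((l==i).astype(np.uint8),0,2)[0],key=cv2.contourArea)[:,0]
    q=plane(c,ct,.0476); print(n,"coating",st[i],boxof(q), np.nanmean(P[l==i],0))
    # lid depth: height band
    M=(abs(P[...,2]-.044)<.006); print("lid px",M.sum())
    q=P[M]; q=q[(q[:,0]<1.2)]; print("lid ext",np.percentile(q[:,:2],[1,99],axis=0))
    # lid mask edges
    cv2.imwrite(f"pics/{n}z.png",np.hstack([np.uint8(np.clip((P[...,2]+.02)/.17,0,1)*255),m*255]))
c=np.load("pics/scene0.npz"); P=cloud(c)
for nm,uv in dict(leftedge_near=(262,290),leftedge_far=(134,183),mid=(200,238)).items(): print(nm,plane(c,[uv],.044), P[uv[1]-4,uv[0]])
for y in range(262,350,8):
    print(y,[tuple(np.round(P[y,x],3)) for x in range(250,360,20)])
im=cv2.resize(c["image"][170:390,120:430],None,fx=2.5,fy=2.5,interpolation=cv2.INTER_CUBIC)
cv2.imwrite("pics/crop.png",im[:,:,::-1])
E
```

```text
Traceback (most recent call last):
  File "h.py", line 19, in boxof
    (cx,cy),(w,h),a=cv2.minAreaRect(pts.astype(np.float32)[:,:2]);
                    ~~~~~~~~~~~~~~~^^^^^^^^^^^^^^^^^^^^^^^^^^^^^^
cv2.error: OpenCV(4.12.0) /io/opencv/modules/imgproc/src/convhull.cpp:143: error: (-215:Assertion failed) total >= 0 && (depth == CV_32F || depth == CV_32S) in function 'convexHull'
```

```bash
sed -i 's/pts.astype(np.float32)\[:,:2\]/np.ascontiguousarray(pts[:,:2],np.float32)/' h.py
python3 - <<'E'
from h import *
np.set_printoptions(precision=3,suppress=True)
for n,box in (("scene",(255,190,340,240)),("side",(265,215,335,275))):
    c=np.load(f"pics/{n}0.npz"); P=cloud(c); im=c["image"]
    hsv=cv2.cvtColor(im,cv2.COLOR_RGB2HSV); m=((hsv[...,2]>215)&(hsv[...,1]<40)).astype(np.uint8)
    k=np.zeros_like(m); x0,y0,x1,y1=box; k[y0:y1,x0:x1]=1
    N,l,st,ce=cv2.connectedComponentsWithStats(m*k); i=1+np.argmax(st[1:,4])
    ct=max(cv2.findContours((l==i).astype(np.uint8),0,2)[0],key=cv2.contourArea)[:,0]
    q=plane(c,ct,.0476); print(n,"coating",st[i],boxof(q), np.nanmean(P[l==i],0))
    M=(abs(P[...,2]-.044)<.006); q=P[M]; q=q[(q[:,0]<1.2)]; print("lid ext",np.percentile(q[:,:2],[1,99],axis=0))
c=np.load("pics/scene0.npz"); P=cloud(c)
for nm,uv in dict(leftedge_near=(262,290),leftedge_far=(134,183),mid=(200,238)).items(): print(nm,plane(c,[uv],.044), P[uv[1]-4,uv[0]])
for y in range(266,350,12):
    print(y,[P[y,x].tolist() and tuple(np.round(P[y,x],3).tolist()) for x in range(250,360,20)])
im=cv2.resize(c["image"][170:390,120:430],None,fx=2.5,fy=2.5,interpolation=cv2.INTER_CUBIC)
cv2.imwrite("pics/crop.png",im[:,:,::-1])
E
```

```text
scene coating [ 260  192   80   42 1438] (array([ 0.582, -0.272]), [0.05529770255088806, 0.18370823562145233], array([0.331, 0.944], dtype=float32)) [ 0.588 -0.26   0.047]
lid ext [[ 0.409 -1.599]
 [ 1.022  0.074]]
side coating [275 228  43  38 838] (array([ 0.59 , -0.257]), [0.046444498002529144, 0.14012061059474945], array([0.331, 0.944], dtype=float32)) [ 0.589 -0.262  0.047]
lid ext [[ 0.374 -0.65 ]
 [ 1.022  1.026]]
leftedge_near [[ 0.505 -0.067  0.044]] [ 0.515 -0.077  0.038]
leftedge_far [[ 0.918 -0.085  0.044]] [ 0.932 -0.095  0.042]
mid [[ 0.679 -0.076  0.044]] [ 0.689 -0.084  0.042]
266 [(0.56, -0.092, 0.043), (0.532, -0.116, 0.045), (0.509, -0.144, 0.04), (0.504, -0.199, 0.0), (0.447, -0.178, 0.061), (0.439, -0.236, 0.02)]
278 [(0.54, -0.073, 0.042), (0.515, -0.097, 0.042), (0.512, -0.15, -0.0), (0.476, -0.163, 0.018), (0.43, -0.156, 0.061), (0.413, -0.196, 0.04)]
290 [(0.536, -0.068, 0.017), (0.514, -0.097, 0.01), (0.494, -0.13, -0.003), (0.438, -0.112, 0.061), (0.413, -0.133, 0.064), (0.406, -0.19, 0.018)]
302 [(0.526, -0.058, 0.0), (0.502, -0.084, -0.002), (0.445, -0.071, 0.061), (0.422, -0.094, 0.06), (0.409, -0.134, 0.034), (0.39, -0.169, 0.018)]
314 [(0.508, -0.04, -0.001), (0.474, -0.054, 0.019), (0.43, -0.053, 0.062), (0.408, -0.076, 0.059), (0.399, -0.123, 0.02), (0.377, -0.153, 0.01)]
326 [(0.491, -0.023, -0.001), (0.43, -0.006, 0.078), (0.416, -0.038, 0.058), (0.409, -0.082, 0.018), (0.384, -0.105, 0.019), (0.366, -0.14, 0.0)]
338 [(0.452, 0.015, 0.045), (0.441, -0.019, 0.019), (0.398, -0.016, 0.069), (0.394, -0.064, 0.019), (0.376, -0.097, -0.0), (0.352, -0.121, -0.002)]
```

View pics/crop.png

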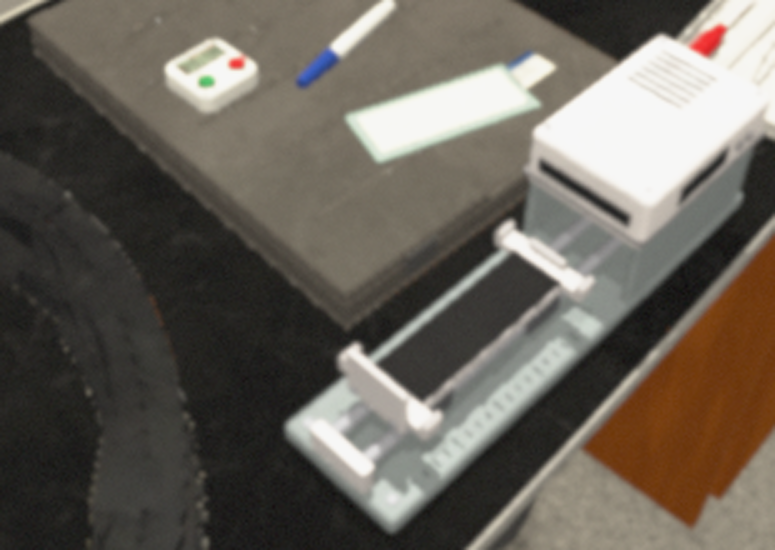

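```bash
cat >> h.py <<'E'
def go(s,pos,yaw):
    """print tool-frame shift (m) and turn (deg) from measured pose s to TCP pos, tool pointing down, tool y at world angle yaw (deg)"""
    from scipy.spatial.transform import Rotation as Ro
    w,x,y,z=s["ee_rot"]; A=Ro.from_quat([x,y,z,w]); a=np.radians(yaw)
    Y=np.array([np.cos(a),np.sin(a),0]); Z=np.array([0,0,-1.]); B=Ro.from_matrix(np.c_[np.cross(Y,Z),Y,Z])
    print("shift",np.round(A.inv().apply(np.array(pos)-s["tcp_pos"]),4),"turn",np.round((A.inv()*B).as_rotvec(degrees=True),1))
E
python3 - <<'E'
from h import *
from bench import bot
np.set_printoptions(precision=4,suppress=True)
c=np.load("pics/scene0.npz"); P=cloud(c)
print("pen tip/tail",plane(c,[(241,203),(277,171)],.05)); print("timer",plane(c,[(187,203),(204,214),(223,203)],.05))
x,y,z=P[...,0],P[...,1],P[...,2]
reg=(x>.3)&(x<.5)&(y>-.25)&(y<.06)
for nm,m in dict(bed=reg&(abs(z-.062)<.004),tab=reg&(z>.078)&(z<.095)&(y>-.04)).items():
    q=P[m]; print(nm,len(q),boxof(q),np.percentile(q,[2,98],axis=0).tolist())
# lid left edge: depth steps along image columns
E=[]
for u in range(150,256,5):
    col=z[:,u]; 
    for v in range(300,150,-1):
        if abs(col[v]-.043)<.004 and x[v,u]>.4 : E.append(plane(c,[(u,v+.5)],.044)[0]); break
E=np.array(E); f=np.polyfit(E[:,0],E[:,1],1); print("edge",f,np.std(E[:,1]-np.polyval(f,E[:,0])),E[[0,-1]])
s=bot.observe()
d=np.array([.331,.944]); t=np.array([.589,-.26])-d*.075
h=t-d*.05; print("tail",t,"hover",h)
go(s,[.42,.25,.40],30); go(s,[*h,.33],-19.3)
E
```

```text
pen tip/tail [[ 0.6921 -0.1973  0.05  ]
 [ 0.7147 -0.3315  0.05  ]]
timer [[ 0.7725 -0.1198  0.05  ]
 [ 0.7208 -0.1219  0.05  ]
 [ 0.7188 -0.1715  0.05  ]]
bed 2364 (array([ 0.4232, -0.1271]), [0.09909278154373169, 0.24384117126464844], array([-0.0181,  0.9998], dtype=float32)) [[0.3898469693019375, -0.2130601780300793, 0.05857318165519906], [0.46063103017813806, -0.007403535502777177, 0.06502411937293892]]
tab 201 (array([ 0.4321, -0.0088]), [0.005483680404722691, 0.050417106598615646], array([-0.999 ,  0.0448], dtype=float32)) [[0.40791354223425397, -0.011283782676897636, 0.07838444871784747], [0.4568618041562499, -0.005958417238082492, 0.09171582783003783]]
edge [-0.0585 -0.0351] 0.0010394600617907356 [[ 0.8554 -0.0843  0.044 ]
 [ 0.5209 -0.0658  0.044 ]]
tail [ 0.5642 -0.3308] hover [ 0.5476 -0.378 ]
shift [-0.349  -0.2826  0.0044] turn [-0.1  0.  46.3]
shift [-0.6215 -0.8625  0.0752] turn [-0.1  0.1 95.6]
```

```bash
python3 -m inch '[[-0.04,-0.035,0,0,0,7,0.5],[-0.08,-0.07,0,0,0,14,0.5],[-0.12,-0.105,0,0,0,21,0.6],[-0.15,-0.13,0,0,0,28,0.6],[-0.18,-0.155,0,0,0,35,0.6]]'
python3 - <<'E'
from h import *
from bench import bot
s=bot.observe(); print(s["time"],s["width"],np.round(s["qpos"],2)); go(s,[.42,.25,.40],30);go(s,[.5476,-.378,.33],-19.3)
E
```

```text
time: 0.52
tcp_pos: [0.2695, 0.4357, 0.4044]
ee_rot: [-0.0, 0.415, 0.91, -0.0]
ft_force: [0.8, 0.8, -0.2]
width: 0.0615
0.5167 0.06152081569800821 [-1.19  0.08  0.09  1.76 -0.01  1.3  -0.38]
shift [-0.2389 -0.0082  0.0044] turn [-0. -0. 11.]
shift [-0.7967 -0.3237  0.0745] turn [-0.   0.  60.3]
```

```bash
python3 -m inch '[[-0.04,0,0,0,0,6,0.7],[-0.08,-0.005,0,0,0,12,0.7],[-0.12,-0.005,0,0,0,18,0.7],[-0.16,-0.01,0,0,0,24,0.7],[-0.2,-0.01,0,0,0,30,0.7]]'
python3 - <<'E'
from h import *
from bench import bot
s=bot.observe(); print(s["time"],s["width"],np.round(s["qpos"],2)); go(s,[.46,.0,.36],0);go(s,[.5476,-.378,.33],-19.3)
E
```

```text
time: 0.93
tcp_pos: [0.3938, 0.2787, 0.4047]
ee_rot: [-0.0, 0.636, 0.772, -0.0]
ft_force: [1.0, 1.1, -0.1]
width: 0.0299
0.9333 0.029901359218746783 [-0.99  0.01  0.29  1.84 -0.    1.3  -0.51]
shift [-0.2862  0.0117  0.0446] turn [-0. -0. 11.]
shift [-0.674   0.0254  0.0745] turn [-0.  -0.  30.3]
```

```bash
python3 -m inch '[[-0.04,0,0,0,0,2,0.77],[-0.08,0,0,0,0,4,0.77],[-0.12,0,0,0,0,6,0.77],[-0.16,0,0.01,0,0,8,0.77],[-0.2,0,0.02,0,0,10,0.77]]' >/dev/null;  python3 -m inch '[[-0.04,0.005,0,0,0,2,0.77],[-0.08,0.01,0,0,0,4,0.77],[-0.12,0.015,0,0,0,6,0.77],[-0.16,0.02,0.01,0,0,8,0.77],[-0.2,0.025,0.02,0,0,10,0.77]]'
python3 - <<'E'
from h import *
from bench import bot
s=bot.observe(); print(s["time"],s["width"],np.round(s["qpos"],2)); go(s,[.5476,-.378,.36],-19.3)
E
```

```text
time: 1.77
tcp_pos: [0.4619, -0.1168, 0.365]
ee_rot: [0.0, 0.759, 0.651, 0.001]
ft_force: [0.2, 0.3, 0.3]
width: 0.0196
1.7667 0.019621386000287656 [-0.59  0.    0.76  1.93 -0.    1.21  0.01]
shift [-0.2451  0.1245  0.0049] turn [ 0.1 -0.1 10.5]
```

```bash
python3 -m inch '[[-0.036,0.018,0,0,0,2,0.77],[-0.072,0.036,0,0,0,4,0.77],[-0.108,0.054,0,0,0,6,0.77],[-0.144,0.072,0,0,0,8,0.77],[-0.18,0.09,0,0,0,10,0.77]]'  >/dev/null
python3 -m inch '[[-0.03,0.02,0,0,0,0,0.77],[-0.06,0.03,0,0,0,0.5,0.77],[-0.06,0.03,0,0,0,0.5,0.77],[-0.06,0.03,0,0,0,0.5,0.77]]'
python3 - <<'E'
from h import *
from bench import bot
s=bot.observe(); print(s["time"],s["width"],np.round(s["qpos"],2)); go(s,[.5476,-.378,.30],-19.3)
for n in ("wrist","side"):
    c=bot.camera(n); np.savez(f"pics/{n}1.npz",**c); print(np.round(-c["R"].T@c["t"],3))
    cv2.imwrite(f"pics/{n}1.png",c["image"][:,:,::-1])
E
```

```text
time: 2.52
tcp_pos: [0.532, -0.3748, 0.3639]
ee_rot: [-0.0, 0.816, 0.578, -0.001]
ft_force: [-0.1, 0.3, 1.1]
width: 0.0201
2.5167 0.02009944548462604 [-0.06  0.53  0.86  1.48 -0.4   1.32  0.49]
shift [0.0023 0.0158 0.0638] turn [-0.1  0.1 -0.1]
[ 0.558 -0.298  0.343]
[ 0.156 -0.828  0.468]
```

View pics/wrist1.png

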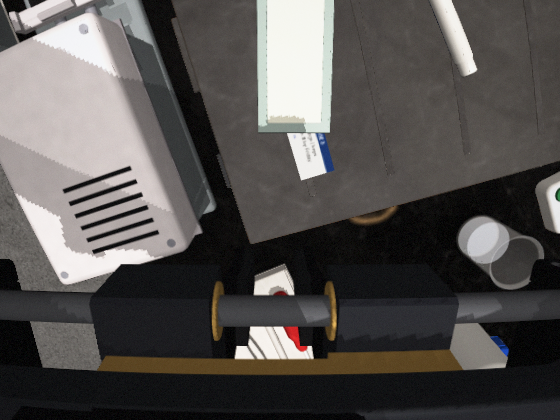

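```bash
python3 - <<'E'
from h import *
from bench import bot
np.set_printoptions(precision=4,suppress=True)
c=np.load("pics/wrist1.npz"); P=cloud(c); s=bot.observe()
print("label z",np.nanmedian(P[145:170,300:312,2]),"lid",np.nanmedian(P[140:165,230:270,2]),np.nanmedian(P[140:165,340:380,2]))
hsv=cv2.cvtColor(c["image"],cv2.COLOR_RGB2HSV).astype(int); 
print(hsv[60,250:340:6].tolist()); print(hsv[100:146:4,262].tolist())
m=((hsv[...,2]>120)&(np.indices(hsv.shape[:2])[0]<128)); m[:,:250]=0; m[:,345:]=0
L=[];R=[]
for v in range(10,126,5):
    u=np.flatnonzero(m[v]); L.append((u[0],v)); R.append((u[-1],v))
A=plane(c,L,.047);B=plane(c,R,.047)
for q in (A,B):
    f=np.polyfit(q[:,1],q[:,0],1); print("edge yaw",np.degrees(np.arctan(f[0])),f,np.std(q[:,0]-np.polyval(f,q[:,1])))
print("width",np.linalg.norm(np.cross(B[0]-A[0],(A[-1]-A[0])/np.linalg.norm(A[-1]-A[0]))))
print("tail corners",plane(c,[(258,132),(330,132)],.047))
w=P[20:120,270:320].reshape(-1,3); print("coat z",np.nanmedian(w[:,2]))
E
```

```text
label z 0.044015980209487354 lid 0.043158034367109785 0.04305761073410329
[[17, 22, 82], [19, 23, 88], [71, 18, 221], [30, 4, 247], [30, 5, 247], [30, 5, 248], [36, 5, 248], [30, 5, 246], [30, 6, 247], [30, 5, 247], [30, 5, 247], [30, 5, 247], [39, 8, 235], [71, 16, 226], [19, 26, 79]]
[[69, 16, 222], [69, 16, 221], [71, 16, 222], [71, 18, 225], [66, 16, 225], [69, 15, 221], [68, 17, 220], [72, 22, 148], [66, 15, 86], [10, 28, 82], [10, 20, 77], [20, 28, 83]]
edge yaw 19.28175741108117 [0.3498 0.6483] 0.00021234117563743773
edge yaw 19.33811399362878 [0.3509 0.7111] 0.0002871177124006375
width 0.05862238964466572
tail corners [[ 0.5372 -0.3171  0.047 ]
 [ 0.5936 -0.3368  0.047 ]]
coat z 0.046734830993445754
```

```bash
python3 - <<'E'
from h import *
np.set_printoptions(precision=4,suppress=True)
c=np.load("pics/wrist1.npz"); P=cloud(c)
m=(P[...,2]>.1)&(P[...,2]<.14)&(P[...,1]<-.1)&(P[...,1]>-.5)&(P[...,0]<.53); m[258:]=False
q=P[m]; 
for y in np.arange(-.44,-.16,.03):
    k=abs(q[:,1]-y)<.01; print(round(y,2),k.sum(), q[k,0].max() if k.any() else None, np.median(q[k,2]) if k.any() else None)
print(plane(c,[(122,30),(200,238),(70,282)],.128)); print(q[:,1].max(),q[:,2].max())
E
```

```text
-0.44 0 None None
-0.41 0 None None
-0.38 5 0.46624317432480206 0.1223664845266435
-0.35 3288 0.47322420770817475 0.12704436474270564
-0.32 4565 0.47395295001234494 0.12705571570697818
-0.29 4946 0.47542785386093156 0.12699291534522683
-0.26 4981 0.47629202275545507 0.1270498462596459
-0.23 4491 0.4773202240535037 0.1269663257952544
-0.2 6 0.4349641667285308 0.1217467126858754
-0.17 0 None None
[[ 0.4893 -0.2304  0.128 ]
 [ 0.4831 -0.3636  0.128 ]
 [ 0.3809 -0.364   0.128 ]]
-0.20898426421609106 0.12986077302979404
```

```bash
python3 -m inch '[[0.006,0.003,0,0,0,-7,1],[0.012,0.006,0,0,0,-14,1],[0.018,0.009,0,0,0,-21,1],[0.024,0.012,0,0,0,-28,1],[0.029,0.016,0,0,0,-35,1]]' 10 >/dev/null
python3 -m inch '[[0,0,0.01,0,0,-7,1],[0,0,0.02,0,0,-14,1],[0,0,0.03,0,0,-21,1],[0,0,0.04,0,0,-28,1],[0,0,0.05,0,0,-35,1]]' >/dev/null
python3 -m inch '[[0,0,0.01,0,0,-7,1],[0,0,0.02,0,0,-14,1],[0,0,0.03,0,0,-20,1],[0,0,0.04,0,0,-20,1],[0,0,0.04,0,0,-20,1]]'
python3 - <<'E'
from h import *
from bench import bot
s=bot.observe(); print(s["time"],s["width"],np.round(s["qpos"],2)); go(s,[.5565,-.3525,.2275],70.7)
c=bot.camera("side"); np.savez("pics/side2.npz",**c)
cv2.imwrite("pics/side2.png",cv2.resize(c["image"][130:340,150:430],None,fx=2.5,fy=2.5)[:,:,::-1])
E
```

```text
time: 3.87
tcp_pos: [0.5579, -0.3486, 0.2728]
ee_rot: [-0.001, 0.167, 0.986, 0.001]
ft_force: [-0.4, 0.4, -1.1]
width: 0.0008
3.8667 0.0007910082467693191 [ 0.13  0.54  0.5   1.54 -0.27  1.14  1.91]
shift [-0.0001 -0.0042  0.0453] turn [ 0.1 -0.1  0. ]
```

View pics/side2.png

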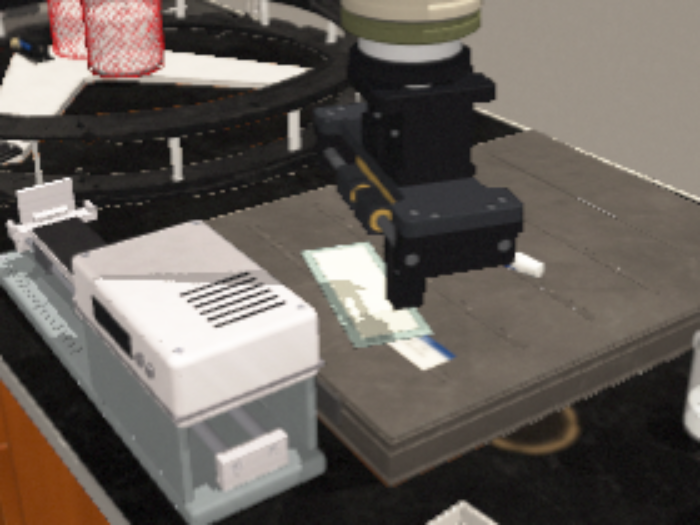

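```bash
python3 -m inch '[[0,-0.004,0.012,0,0,0,1],[0,-0.004,0.024,0,0,0,1],[0,-0.004,0.036,0,0,0,1],[0,-0.004,0.044,0,0,0,1],[0,-0.004,0.045,0,0,0,1]]' >/dev/null
python3 -m inch '[[0,0,0,0,0,0,1],[0,0,0,0,0,0,1]]'
python3 - <<'E'
from h import *
from bench import bot
s=bot.observe(); print(s["tcp_pos"], s["ft_force"]); go(s,[.5565,-.3525,.2272],70.7)
E
```

```text
time: 4.5
tcp_pos: [0.5566, -0.3544, 0.2299]
ee_rot: [0.0, 0.167, 0.986, -0.0]
ft_force: [-0.1, 0.0, 0.2]
width: 0.0003
[ 0.55659228 -0.35435839  0.22989072] [-0.14449938  0.00335804  0.19021778]
shift [0.0007 0.0017 0.0027] turn [-0.   0.   0.1]
```

```bash
python3 -m inch '[[0,0,0.001,0,0,0,1],[0,0,0.003,0,0,0,1],[0,0,0.003,0,0,0,1],[0,0,0.003,0,0,0,1]]'
python3 -m inch '[[0,0.004,0,0,0,0,1],[0,0.008,0,0,0,0,1],[0,0.012,0,0,0,0,1],[0,0.015,0,0,0,0,1],[0,0.018,0,0,0,0,1]]'
python3 -c "
from bench import bot; c=bot.camera('wrist'); import cv2; cv2.imwrite('pics/w3.png',c['image'][:,:,::-1])"
```

```text
time: 4.83
tcp_pos: [0.5565, -0.3542, 0.2268]
ee_rot: [0.0, 0.167, 0.986, 0.0]
ft_force: [0.6, -0.1, -0.9]
width: 0.0006
time: 5.25
tcp_pos: [0.5627, -0.3367, 0.2268]
ee_rot: [0.0, 0.166, 0.986, 0.0]
ft_force: [-0.2, -0.3, 0.0]
width: 0.0006
```

View pics/w3.png

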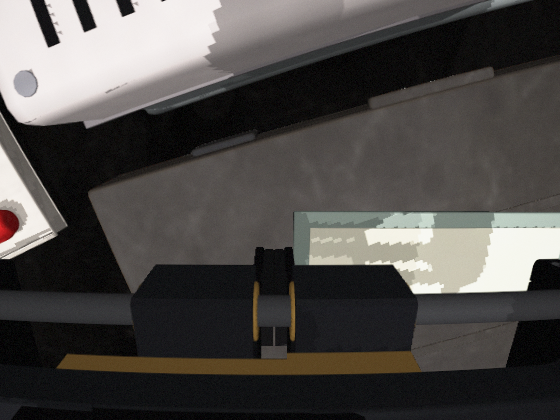

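```bash
for i in 1; do python3 -m inch '[[0,0.006,0,0,0,0,1],[0,0.013,0,0,0,0,1],[0,0.02,0,0,0,0,1],[0,0.027,0,0,0,0,1],[0,0.034,0,0,0,0,1]]'; done
python3 - <<'E'
from h import *
from bench import bot
np.set_printoptions(precision=4,suppress=True)
c=bot.camera("wrist"); np.savez("pics/w4.npz",**c)
im=c["image"]; hsv=cv2.cvtColor(im,cv2.COLOR_RGB2HSV).astype(int)
cols=range(330,540,15); pts=[]
for u in cols:
    col=(hsv[150:260,u,2]>120); pts.append((u,150+np.argmax(col)))
q=plane(c,pts,.047); f=np.polyfit(q[:,1],q[:,0],1); print("-x edge yaw",np.degrees(np.arctan(f[0])),f,np.std(q[:,0]-np.polyval(f,q[:,1])))
row=hsv[218:228,270:330,2]>120; print("tail u",[270+np.argmax(r) for r in row]); print(plane(c,[(270+np.argmax(row[5]),223)],.047)); print(pts[:3])
E
```

```text
time: 5.72
tcp_pos: [0.5739, -0.3043, 0.2268]
ee_rot: [0.0, 0.166, 0.986, -0.0]
ft_force: [-0.8, -1.5, 2.1]
width: 0.0004
-x edge yaw 19.24107718490742 [0.349  0.6473] 5.378286256828179e-06
tail u [np.int64(307), np.int64(308), np.int64(308), np.int64(308), np.int64(309), np.int64(309), np.int64(318), np.int64(270), np.int64(314), np.int64(310)]
[[ 0.5556 -0.2798  0.047 ]]
[(330, np.int64(212)), (345, np.int64(212)), (360, np.int64(212))]
```

```bash
cat > chk.py <<'E'
from h import *
from bench import bot
import sys
np.set_printoptions(precision=4,suppress=True)
c=bot.camera("wrist"); np.savez(sys.argv[1],**c)
hsv=cv2.cvtColor(c["image"],cv2.COLOR_RGB2HSV).astype(int); pts=[]
for u in range(330,540,15): pts.append((u,150+np.argmax((hsv[150:260,u,2]>130)&(hsv[150:260,u,1]<60))))
q=plane(c,pts,.047); f=np.polyfit(q[:,1],q[:,0],1); print("-x edge yaw",np.degrees(np.arctan(f[0])),f,np.array(pts)[:,1])
row=hsv[215:222,270:330,2]>130; print("tail u",[270+int(np.argmax(r)) for r in row]); s=bot.observe(); print(s["tcp_pos"],np.round(s["qpos"],2))
E
python3 -m inch '[[0,0.007,0,0,0,0,1],[0,0.014,0,0,0,0,1],[0,0.021,0,0,0,0,1],[0,0.028,0,0,0,0,1],[0,0.035,0,0,0,0,1]]'; python3 -m inch '[[0,0.007,0,0,0,0,1],[0,0.014,0,0,0,0,1],[0,0.021,0,0,0,0,1],[0,0.028,0,0,0,0,1],[0,0.035,0,0,0,0,1]]';python3 chk.py pics/w5.npz
```

```text
time: 6.18
tcp_pos: [0.5853, -0.2715, 0.2268]
ee_rot: [0.0, 0.167, 0.986, -0.0]
ft_force: [0.3, -1.9, 2.9]
width: 0.0005
time: 6.6
tcp_pos: [0.5968, -0.2384, 0.2268]
ee_rot: [0.0, 0.167, 0.986, -0.0]
ft_force: [-1.8, -2.9, 3.7]
width: 0.0007
-x edge yaw 19.259811253290863 [0.3494 0.6473] [212 212 212 212 212 212 212 212 212 212 212 212 212 212]
tail u [295, 295, 295, 295, 294, 295, 295]
[ 0.5975 -0.2369  0.2268] [-0.04  0.55  0.46  1.62 -0.28  1.04  1.74]
```

```bash

python3 -m inch '[[0,0.007,-0.0005,0,0,0,1],[0,0.014,-0.0005,0,0,0,1],[0,0.021,-0.0005,0,0,0,1],[0,0.028,-0.0005,0,0,0,1],[0,0.034,-0.0005,0,0,0,1]]'; python3 -m inch '[[0,0.006,0,0,0,0,1],[0,0.012,0,0,0,0,1],[0,0.018,0,0,0,0,1],[0,0.022,0,0,0,0,1],[0,0.024,0,0,0,0,1]]';python3 chk.py pics/w6.npz
python3 - <<'E'
from h import *
from bench import bot
c=bot.camera("scene"); np.savez("pics/scene6.npz",**c)
cv2.imwrite("pics/scene6.png",cv2.resize(c["image"][150:350,130:410],None,fx=2.5,fy=2.5)[:,:,::-1])
E
```

```text
time: 7.07
tcp_pos: [0.6081, -0.2056, 0.2269]
ee_rot: [-0.0, 0.166, 0.986, 0.0]
ft_force: [0.1, -0.6, 0.5]
width: 0.0004
time: 7.48
tcp_pos: [0.6159, -0.1834, 0.2272]
ee_rot: [0.0, 0.166, 0.986, 0.0]
ft_force: [-0.2, -0.6, -0.0]
width: 0.0005
-x edge yaw 19.21931236892643 [0.3486 0.6471] [212 212 212 212 212 212 212 212 212 212 212 212 212 212]
tail u [296, 295, 294, 295, 294, 295, 295]
[ 0.616  -0.1833  0.2272] [-0.12  0.55  0.45  1.62 -0.27  1.04  1.65]
```

View pics/scene6.png

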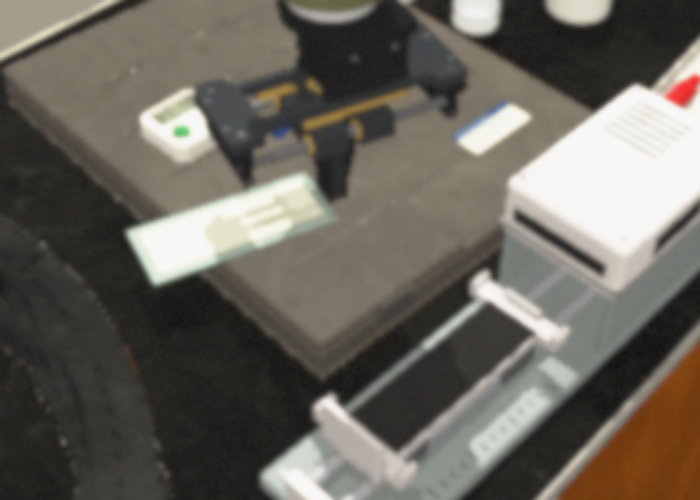

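```bash

python3 -m inch '[[0,-0.01,0,0,0,0,1],[0,-0.018,0,0,0,0,1],[0,-0.018,-0.03,0,0,0,1],[0,-0.018,-0.06,0,0,0,0.6],[0,-0.018,-0.09,0,0,0,0.2]]' >/dev/null
python3 -m inch '[[0,0.01,-0.01,0,0,7,0.2],[0,0.02,-0.02,0,0,14,0.2],[0,0.03,-0.02,0,0,21,0.2],[0,0.04,-0.02,0,0,28,0.2],[0,0.05,-0.02,0,0,35,0.2]]' >/dev/null
python3 -m inch '[[0.007,0.008,0,0,0,7,0.2],[0.014,0.016,0,0,0,14,0.2],[0.021,0.024,0,0,0,21,0.2],[0.028,0.032,0,0,0,28,0.2],[0.035,0.04,0,0,0,35,0.2]]' 
python3 - <<'E'
from h import *
from bench import bot
s=bot.observe(); print(s["time"],s["width"],np.round(s["qpos"],2)); go(s,[.6137,-.1897,.34],-19.3); go(s,[.6637,-.0468,.30],-19.3)
E
```

```text
time: 8.83
tcp_pos: [0.6378, -0.1036, 0.3374]
ee_rot: [0.0, 0.705, 0.709, -0.0]
ft_force: [0.4, 0.7, 0.5]
width: 0.0676
8.8333 0.06755655668991042 [-0.42  0.49  0.7   1.52 -0.33  1.25  0.33]
shift [-0.086  -0.0246 -0.0026] turn [ 0.   0.  19.7]
shift [0.0566 0.0263 0.0373] turn [ 0.   0.  19.7]
```

```bash

python3 -m inch '[[0,0,0,0,0,7,0.2],[0,0,0,0,0,14,0.2],[0,0,0,0,0,19.7,0.2],[0,0,0,0,0,19.7,0.2],[0,0,0,0,0,19.7,0.2]]' 
python3 - <<'E'
from h import *
from bench import bot
np.set_printoptions(precision=4,suppress=True)
s=bot.observe(); c=bot.camera("wrist"); np.savez("pics/w7.npz",**c)
cv2.imwrite("pics/w7.png",c["image"][:,:,::-1]); print(s["tcp_pos"],s["width"],np.round(s["qpos"],2))
d=np.array([.33,.944])
print(proj(c,[[.6705,-.0275,.047]]),proj(c,[[.621,-.1691,.047]]))
hsv=cv2.cvtColor(c["image"],cv2.COLOR_RGB2HSV).astype(int); 
m=((hsv[...,2]>150)&(hsv[...,1]<60)).astype(np.uint8); p=proj(c,[[.6605,-.06,.047]])[0].astype(int)
N,l=cv2.connectedComponents(m); k=(l==l[p[1],p[0]]).astype(np.uint8); k[250:]=0; print(k.sum())
ct=max(cv2.findContours(k,0,2)[0],key=cv2.contourArea)[:,0]; q=plane(c,ct,.047); print(boxof(q)); r=q[:,:2]@d; print("lead along d",np.percentile(r,[97,99,100]),"expect",np.array([.6705,-.0275])@d)
n=np.array([.944,-.33]); a=q[:,:2]@n; print("cross",a.min(),a.max(),"expect",np.array([.6705,-.0275])@n)
E
```

```text
time: 9.25
tcp_pos: [0.6378, -0.1034, 0.3373]
ee_rot: [0.0, 0.813, 0.582, -0.0]
ft_force: [0.0, -0.3, -0.4]
width: 0.0702
[ 0.6378 -0.1034  0.3373] 0.07018482925684498 [-0.47  0.51  0.77  1.52 -0.37  1.26  0.02]
[[283.5407  99.5062]] [[280.7097 281.7432]]
10793
(array([ 0.6487, -0.0861]), [0.05955713987350464, 0.11419089138507843], array([0.3282, 0.9446], dtype=float32))
lead along d [0.1898 0.1899 0.1899] expect 0.195305
cross 0.610920603617432 0.6705595668460212 expect 0.642027
```

View pics/w7.png

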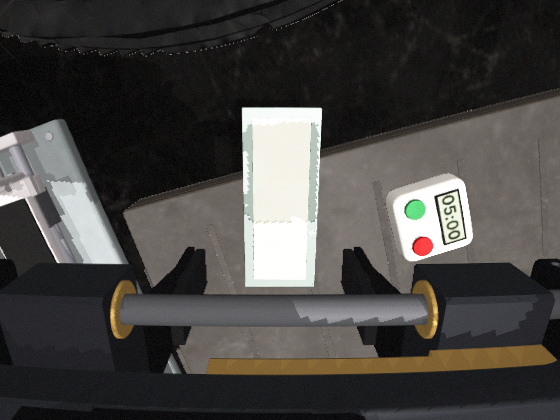

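```bash

python3 -m inch '[[0.02,0.002,0,0,0,0,0.19],[0.04,0.0045,0.01,0,0,0,0.19],[0.0566,0.0045,0.03,0,0,0,0.19],[0.0566,0.0045,0.06,0,0,0,0.19],[0.0566,0.0045,0.075,0,0,0,0.19]]' >/dev/null
python3 -m inch '[[0,0,0,0,0,0,0.19],[0,0,0,0,0,0,0.19]]'
python3 - <<'E'
from h import *
from bench import bot
s=bot.observe(); print(s["tcp_pos"],s["width"]); go(s,[.6607,-.0515,.2095],-19.3)
E
```

```text
time: 9.88
tcp_pos: [0.6607, -0.0495, 0.2613]
ee_rot: [-0.0, 0.813, 0.582, -0.001]
ft_force: [0.0, -0.3, 0.9]
width: 0.0706
[ 0.66069702 -0.04953573  0.2613287 ] 0.07055525817202495
shift [-0.0018  0.0007  0.0518] turn [-0.1  0.   0.5]
```

```bash

python3 -m inch '[[-0.001,0.001,0.012,0,0,0.5,0.19],[-0.001,0.001,0.024,0,0,0.5,0.19],[-0.001,0.001,0.036,0,0,0.5,0.19],[-0.001,0.001,0.048,0,0,0.5,0.19],[-0.001,0.001,0.052,0,0,0.5,0.19]]'
python3 -m inch '[[0,0,0,0,0,0,0.19],[0,0,0,0,0,0,0.19]]'
python3 - <<'E'
from h import *
from bench import bot
s=bot.observe(); print(s["tcp_pos"],s["width"]); go(s,[.6607,-.0515,.2095],-19.3)
E
```

```text
time: 10.3
tcp_pos: [0.6606, -0.0512, 0.2077]
ee_rot: [-0.001, 0.816, 0.578, -0.001]
ft_force: [-1.1, 0.5, 0.0]
width: 0.0707
time: 10.47
tcp_pos: [0.6613, -0.0515, 0.2101]
ee_rot: [-0.0, 0.816, 0.578, -0.0]
ft_force: [-0.8, -0.4, -0.4]
width: 0.0702
[ 0.66131318 -0.05150355  0.21009332] 0.07022434014564537
shift [-0.0002 -0.0006  0.0006] turn [-0.   0.  -0.1]
```

```bash

python3 -m inch '[[0,0,0,0,0,0,0.3],[0,0,0,0,0,0,0.4],[0,0,0,0,0,0,0.6],[0,0,0,0,0,0,0.6],[0,0,0,0,0,0,0.6]]' 40
python3 -m inch '[[0,0,0,0,0,0,0.6],[0,0,0,0,0,0,0.6],[0,0,-0.003,0,0,0,0.6],[0,0,-0.006,0,0,0,0.6],[0,0,-0.01,0,0,0,0.6]]'
python3 - <<'E'
from h import *
from bench import bot
s=bot.observe(); c=bot.camera("wrist"); np.savez("pics/w8.npz",**c); cv2.imwrite("pics/w8.png",c["image"][:,:,::-1])
P=cloud(c); print(s["width"],s["tcp_pos"])
c2=bot.camera("scene");np.savez("pics/s8.npz",**c2); cv2.imwrite("pics/s8.png",cv2.resize(c2["image"][150:350,130:410],None,fx=2.5,fy=2.5)[:,:,::-1])
E
```

```text
time: 10.88
tcp_pos: [0.6615, -0.0515, 0.2107]
ee_rot: [0.0, 0.816, 0.578, 0.0]
ft_force: [0.4, -0.1, 1.9]
width: 0.0586
time: 11.3
tcp_pos: [0.661, -0.0513, 0.2201]
ee_rot: [-0.0, 0.816, 0.578, -0.0]
ft_force: [0.2, 0.8, -0.7]
width: 0.0582
0.058239494202265936 [ 0.66104503 -0.05131611  0.22009048]
```

View pics/s8.png

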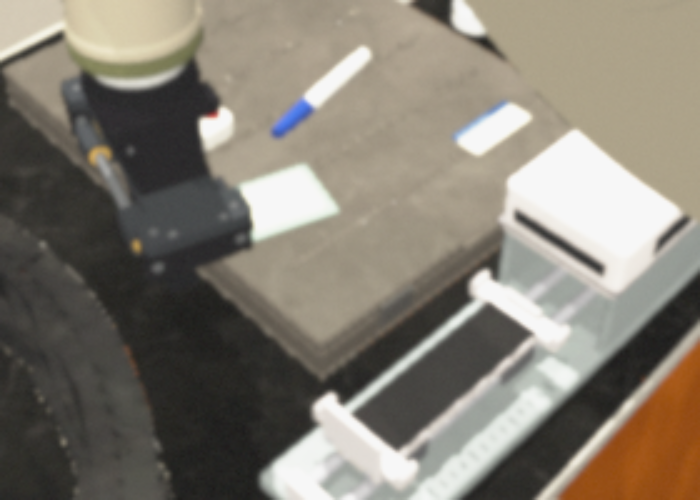

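```bash

python3 -m inch '[[0,0,-0.02,0,0,0,0.6],[0,0,-0.04,0,0,0,0.6],[0,0,-0.06,0,0,0,0.6],[0,0,-0.09,0,0,0,0.6],[0,0,-0.12,0,0,0,0.6]]'
python3 - <<'E'
from h import *
from bench import bot
np.set_printoptions(precision=4,suppress=True)
s=bot.observe(); print(s["width"],s["tcp_pos"],np.round(s["qpos"],2))
for n in("side","scene"):
    c=bot.camera(n); np.savez(f"pics/{n}9.npz",**c); P=cloud(c)
    hsv=cv2.cvtColor(c["image"],cv2.COLOR_RGB2HSV).astype(int)
    m=(hsv[...,2]>150)&(hsv[...,1]<60)&(P[...,0]>.55)&(P[...,0]<.72)&(P[...,1]<-.06)&(P[...,1]>-.25)&(P[...,2]>.055)&(P[...,2]<.25)
    q=P[m]; print(n,len(q)); 
    if len(q)>20:
        t=q[:,:2]@[.33,.944]; f=np.polyfit(t,q[:,2],1); print("slope deg",np.degrees(np.arctan(f[0])),"z at t ends",np.polyval(f,[t.min(),t.max()]),t.min(),t.max())
go(s,[.445,-.20,.37],-10)
E
```

```text
time: 11.82
tcp_pos: [0.6609, -0.0513, 0.3408]
ee_rot: [-0.0, 0.816, 0.578, -0.001]
ft_force: [0.9, 0.4, -1.1]
width: 0.0584
0.05840101264946415 [ 0.6609 -0.0513  0.3408] [-0.52  0.54  0.76  1.47 -0.38  1.28 -0.07]
side 551
slope deg 10.231090444815022 z at t ends [0.156  0.1868] -0.00482206949231575 0.1657379494998627
scene 799
slope deg 22.541390832106273 z at t ends [0.1451 0.2097] -0.004601537078697804 0.15104469049162178
shift [-0.2119 -0.1543 -0.0289] turn [-0.1  0.  -9.4]
```

```bash

python3 - <<'E'
from h import *
np.set_printoptions(precision=4,suppress=True)
for n in("side","scene"):
    c=np.load(f"pics/{n}9.npz"); P=cloud(c); q=P.reshape(-1,3); t=q[:,:2]@[.33,.944]; a=q[:,:2]@[.944,-.33]
    hsv=cv2.cvtColor(c["image"],cv2.COLOR_RGB2HSV).astype(int).reshape(-1,3)
    m=(abs(a-.6407)<.03)&(q[:,2]>.1)&(q[:,2]<.19)&(t<.15)&(t>-.02)&(hsv[:,2]>130); t,z=t[m],q[m,2]
    for lo in np.arange(0,.15,.02):
        k=(t>=lo)&(t<lo+.02)
        if k.sum()>3: print(n,round(lo+.01,2),k.sum(),np.median(z[k]))
E
```

```text
side 0.03 33 0.17348528573638408
side 0.05 114 0.17459268047247228
side 0.07 95 0.17506368606352243
side 0.09 90 0.17548967284997063
side 0.11 80 0.17572352302173333
side 0.13 78 0.17598441963688743
side 0.15 34 0.1764102483926421
scene 0.05 207 0.18192885455613225
scene 0.07 231 0.18223283317470995
scene 0.09 209 0.1823355269091593
scene 0.11 61 0.18214856639302698
scene 0.13 34 0.18133750624084333
scene 0.15 17 0.1814543581689707
```

```bash

python3 -m inch '[[-0.03,-0.02,-0.01,0,0,-2,0.6],[-0.06,-0.042,-0.02,0,0,-5,0.6],[-0.09,-0.065,-0.03,0,0,-8,0.6],[-0.12,-0.087,-0.03,0,0,-11,0.6],[-0.15,-0.109,-0.03,0,0,-14,0.6]]'
python3 - <<'E'
from h import *
from bench import bot
s=bot.observe(); go(s,[.445,-.20,.37],-2.6)
E
```

```text
time: 12.33
tcp_pos: [0.5071, -0.1576, 0.37]
ee_rot: [-0.0, 0.739, 0.674, 0.0]
ft_force: [0.6, -0.9, 0.1]
width: 0.0585
shift [-0.0479 -0.058  -0.    ] turn [ 0.  -0.  -2.6]
```

```bash

python3 -m inch '[[-0.016,-0.02,0,0,0,-1,0.6],[-0.032,-0.04,0,0,0,-2,0.6],[-0.048,-0.058,0,0,0,-2.6,0.6],[-0.048,-0.058,0,0,0,-2.6,0.6],[-0.048,-0.058,0,0,0,-2.6,0.6]]'
python3 - <<'E'
from h import *
from bench import bot
s=bot.observe(); print(s["tcp_pos"],s["width"],np.round(s["qpos"],2))
c=bot.camera("wrist"); np.savez("pics/w10.npz",**c); cv2.imwrite("pics/w10.png",c["image"][:,:,::-1])
E
```

```text
time: 12.75
tcp_pos: [0.4455, -0.1998, 0.3701]
ee_rot: [-0.0, 0.725, 0.689, 0.001]
ft_force: [0.3, 0.3, -1.2]
width: 0.0586
[ 0.44554025 -0.19980092  0.37012913] 0.05855164482589049 [-0.51  0.04  0.87  1.9  -0.03  1.22  0.32]
```

View pics/w10.png

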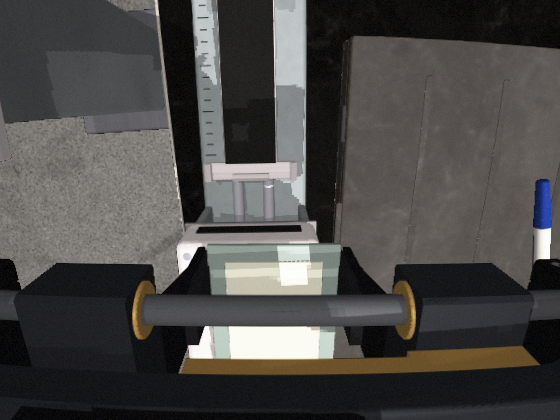

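```bash

python3 -m inch '[[0.02,0,0,0,0,0,0.6],[0.045,0,0,0,0,0,0.6],[0.07,0,0,0,0,0,0.6],[0.07,0,0,0,0,0,0.6],[0.07,0,0,0,0,0,0.6]]'
python3 - <<'E'
from h import *
from bench import bot
s=bot.observe(); print(s["tcp_pos"],s["width"],np.round(s["qpos"],2))
c=bot.camera("wrist"); np.savez("pics/w11.npz",**c); cv2.imwrite("pics/w11.png",c["image"][:,:,::-1])
E
```

```text
time: 13.22
tcp_pos: [0.4506, -0.1271, 0.37]
ee_rot: [-0.0, 0.723, 0.691, -0.0]
ft_force: [-0.8, -0.5, -1.8]
width: 0.0588
[ 0.45062935 -0.12714922  0.37000119] 0.05879432890368827 [-0.6  -0.03  0.78  1.94  0.02  1.22  0.12]
```

View pics/w11.png

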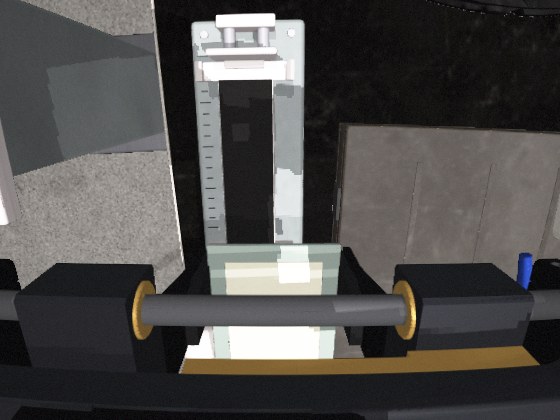

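```bash

python3 - <<'E'
from h import *
np.set_printoptions(precision=4,suppress=True)
for n,rows in (("w11",range(95,225,10)),("w10",range(15,150,10))):
    c=np.load(f"pics/{n}.npz"); P=cloud(c); g=cv2.cvtColor(c["image"],cv2.COLOR_RGB2GRAY).astype(int)
    L=[];R=[]
    for v in rows:
        u=247; 
        while g[v,u]<90: u-=1
        w=247
        while g[v,w]<90: w+=1
        L.append((u+.5,v)); R.append((w-.5,v))
    A=plane(c,L,.062);B=plane(c,R,.062); fa=np.polyfit(A[:,1],A[:,0],1); fb=np.polyfit(B[:,1],B[:,0],1)
    print(n,"bed L",fa,"R",fb,"width",np.mean(B[:,0]-A[:,0]),"x mid at y=-.1",(np.polyval(fa,-.1)+np.polyval(fb,-.1))/2, "yaw",np.degrees(np.arctan((fa[0]+fb[0])/2)), "resid",np.std(A[:,0]-np.polyval(fa,A[:,1])),np.std(B[:,0]-np.polyval(fb,B[:,1])))
    q=P[:240].reshape(-1,3); q=q[(q[:,0]>.36)&(q[:,0]<.5)&(q[:,1]>-.21)&(q[:,1]<.06)]
    x=q[:,0]-.0454*q[:,1]; x-=np.median(x[abs(q[:,2]-.0615)<.003]); 
    for nm,k in (("lugs/cross",(q[:,2]>.0655)&(q[:,2]<.074)),("tab",(q[:,2]>.08)&(q[:,2]<.1))):
        p=q[k]; 
        if not len(p): continue
        h,e=np.histogram(p[:,1],bins=np.arange(-.21,.06,.004)); print(nm,[(round(float(e[i]),3),int(h[i])) for i in np.flatnonzero(h>4)])
        print("   x",np.percentile(p[:,0],[1,50,99]),"z med",np.median(p[:,2]))
E
```

```text
w11 bed L [0.0343 0.4121] R [0.0364 0.4535] width 0.04117318319751121 x mid at y=-.1 0.4292955607716342 yaw 2.025149919675198 resid 0.0003136028164168746 0.00022478023310502034
lugs/cross [(-0.03, 55), (-0.026, 60), (-0.022, 151), (-0.018, 266), (-0.014, 88)]
   x [0.3947 0.4323 0.4693] z med 0.06731387215439943
tab [(-0.018, 5), (-0.014, 481), (-0.01, 191)]
   x [0.409  0.4327 0.4561] z med 0.09041295292267836
w10 bed L [0.0345 0.4122] R [0.0307 0.4532] width 0.0412877723921467 x mid at y=-.1 0.4294353820302162 yaw 1.8653616206020294 resid 0.0002515767253722428 0.0002714250926807517
lugs/cross [(-0.182, 89), (-0.178, 233), (-0.174, 60), (-0.17, 59), (-0.166, 17)]
   x [0.3888 0.4276 0.4645] z med 0.06710092519053797
tab [(-0.21, 632)]
   x [0.375  0.4148 0.4668] z med 0.08973336282640496
```

```bash

python3 - <<'E'
from h import *
np.set_printoptions(precision=4,suppress=True)
d=np.array([.034,.9994]); n=np.array([.9994,-.034]); o=np.array([.4294,-.1])
for nm in ("w11","w10"):
    c=np.load(f"pics/{nm}.npz"); P=cloud(c); q=P[:242].reshape(-1,3)
    t=(q[:,:2]-o)@d; a=(q[:,:2]-o)@n
    for g,k in (("side",(abs(a)>.031)&(abs(a)<.045)),("mid",abs(a)<.012)):
        k=k&(q[:,2]>.05)&(q[:,2]<.1)&(abs(t)<.1)
        print(nm,g,[(round(float(b),4),round(float(np.median(q[k&(abs(t-b)<.001),2])),4)) for b in np.r_[np.arange(-.095,-.059,.002),np.arange(.06,.097,.002)] if (k&(abs(t-b)<.001)).sum()>4])
# plate in hand
for nm in ("w10","w11"):
    c=np.load(f"pics/{nm}.npz"); g=cv2.cvtColor(c["image"],cv2.COLOR_RGB2GRAY).astype(int); hsv=cv2.cvtColor(c["image"],cv2.COLOR_RGB2HSV).astype(int)
    tcp=np.array([.4455,-.1998]) if nm=="w10" else np.array([.4506,-.1271])
    print(nm,"cols",[int(x) for x in g[238:252,270]],"row250",[i for i in range(195,350) if abs(g[250,i+1]-g[250,i])>35])
    z=.370-.164+.0015
    for u,v in ((212,245),(270,244.5),(337,244.5)): 
        p=plane(c,[(u,v)],z)[0,:2]-tcp; yaw=np.radians(-2.75); D=np.array([-np.sin(yaw),np.cos(yaw)]); N=np.array([np.cos(yaw),np.sin(yaw)]); print("   tool x,y",p@D,p@N)
E
```

```text
w11 side [(-0.065, 0.0547), (0.072, 0.0657), (0.074, 0.0664), (0.076, 0.0666), (0.078, 0.0664), (0.08, 0.0667), (0.082, 0.0665), (0.084, 0.0664), (0.086, 0.0669)]
w11 mid [(-0.063, 0.061), (-0.061, 0.0608), (0.06, 0.061), (0.062, 0.0612), (0.064, 0.061), (0.066, 0.0611), (0.068, 0.061), (0.07, 0.0611), (0.072, 0.0612), (0.074, 0.0612), (0.076, 0.0614), (0.078, 0.0612), (0.08, 0.0612), (0.082, 0.0671), (0.084, 0.0681), (0.086, 0.072), (0.088, 0.0903), (0.09, 0.091), (0.092, 0.0903)]
w10 side [(-0.079, 0.0665), (-0.077, 0.0664), (-0.075, 0.0663), (-0.073, 0.0661), (-0.071, 0.0658), (-0.069, 0.0666), (-0.067, 0.0665), (-0.065, 0.0619)]
w10 mid [(-0.079, 0.0666), (-0.077, 0.0678), (-0.075, 0.0659), (-0.073, 0.0611), (-0.071, 0.0613), (-0.069, 0.061), (-0.067, 0.0612), (-0.065, 0.0612), (-0.063, 0.061), (-0.061, 0.0609)]
w10 cols [143, 151, 161, 170, 173, 131, 103, 131, 153, 152, 154, 154, 151, 129] row250 [195, 196, 206, 276, 308, 340, 341, 342]
   tool x,y 0.021256646107203486 -0.027469094129937904
   tool x,y 0.02145652957844363 -0.0020920152227451184
   tool x,y 0.021313922860865638 0.027207250420958607
w11 cols [34, 38, 38, 32, 38, 67, 122, 152, 176, 180, 177, 180, 179, 166] row250 [205, 206, 280, 307, 340, 341, 342]
   tool x,y 0.020837151008104595 -0.02774084702068114
   tool x,y 0.021203790983309188 -0.002390397973053267
   tool x,y 0.021253785894610168 0.026868576542998197
```

```bash

python3 - <<'E'
from h import *
from bench import bot
go(bot.observe(),[.4313,-.0428,.27],-1.95)
E
```

```text
shift [ 0.0847 -0.023   0.1   ] turn [-0.   0.  -0.7]
```

```bash

python3 -m inch '[[0.025,-0.008,0,0,0,-0.3,0.6],[0.055,-0.016,0,0,0,-0.7,0.6],[0.0847,-0.023,0.02,0,0,-0.7,0.6],[0.0847,-0.023,0.05,0,0,-0.7,0.6],[0.0847,-0.023,0.08,0,0,-0.7,0.6]]'
python3 -m inch '[[0,0,0.01,0,0,0,0.6],[0,0,0.015,0,0,0,0.6],[0,0,0.015,0,0,0,0.6],[0,0,0.015,0,0,0,0.6]]'
python3 - <<'E'
from h import *
from bench import bot
s=bot.observe(); print(np.round(s["qpos"],2)); go(s,[.4313,-.0428,.2287],-1.95)
E
```

```text
time: 13.68
tcp_pos: [0.4314, -0.0426, 0.2898]
ee_rot: [0.0, 0.719, 0.695, 0.001]
ft_force: [1.2, 0.7, -1.4]
width: 0.0586
time: 14.02
tcp_pos: [0.4317, -0.044, 0.2763]
ee_rot: [0.0, 0.72, 0.694, 0.0]
ft_force: [0.5, -0.5, -0.2]
width: 0.0587
[-0.68  0.01  0.69  2.13 -0.01  1.01 -0.02]
shift [ 0.0012 -0.0005  0.0476] turn [ 0.1  0.  -0.2]
```

```bash

python3 -m inch '[[0.001,-0.0005,0.008,0,0,0,0.6],[0.001,-0.0005,0.016,0,0,0,0.6],[0.001,-0.0005,0.024,0,0,0,0.6],[0.001,-0.0005,0.032,0,0,0,0.6],[0.001,-0.0005,0.032,0,0,0,0.6]]'
python3 -m inch '[[0,0,0,0,0,0,0.6],[0,0,0,0,0,0,0.6]]'
python3 - <<'E'
from h import *
from bench import bot
s=bot.observe(); print(np.round(s["qpos"],2)); go(s,[.4313,-.0428,.2287],-1.95)
E
```

```text
time: 14.43
tcp_pos: [0.4299, -0.0424, 0.2416]
ee_rot: [-0.001, 0.72, 0.694, -0.001]
ft_force: [-0.2, 0.5, -1.5]
width: 0.0587
time: 14.6
tcp_pos: [0.4306, -0.0425, 0.2433]
ee_rot: [0.0, 0.72, 0.694, -0.0]
ft_force: [0.2, -0.6, -1.1]
width: 0.0587
[-0.67  0.07  0.69  2.16 -0.06  0.93  0.02]
shift [-0.0003  0.0007  0.0146] turn [-0.   0.  -0.1]
```

```bash

python3 -m inch '[[0,0.0005,0.002,0,0,0,0.6],[0,0.0005,0.004,0,0,0,0.6],[0,0.0005,0.006,0,0,0,0.6],[0,0.0005,0.008,0,0,0,0.6],[0,0.0005,0.009,0,0,0,0.6]]'
python3 -m inch '[[0,0,0.001,0,0,0,0.6],[0,0,0.002,0,0,0,0.6],[0,0,0.003,0,0,0,0.6],[0,0,0.004,0,0,0,0.6],[0,0,0.004,0,0,0,0.6]]'
python3 -m inch '[[0,0,0,0,0,0,0.6]]'
```

```text
time: 15.02
tcp_pos: [0.4309, -0.0424, 0.2339]
ee_rot: [-0.0, 0.72, 0.694, -0.0]
ft_force: [-0.2, 0.4, -0.7]
width: 0.0585
time: 15.43
tcp_pos: [0.431, -0.0424, 0.2301]
ee_rot: [-0.0, 0.72, 0.694, -0.0]
ft_force: [0.0, 0.8, -1.8]
width: 0.0582
time: 15.52
tcp_pos: [0.431, -0.0424, 0.2302]
ee_rot: [-0.0, 0.72, 0.694, -0.0]
ft_force: [-0.3, -1.3, -0.8]
width: 0.0587
```

```bash

python3 -m inch '[[0,0,0.0005,0,0,0,0.6],[0,0,0.001,0,0,0,0.6],[0,0,0.0015,0,0,0,0.6],[0,0,0.0015,0,0,0,0.6],[0,0,0.0015,0,0,0,0.6]]'
python3 - <<'E'
from h import *
from bench import bot
np.set_printoptions(precision=4,suppress=True)
d=np.array([.034,.9994]); n=np.array([.9994,-.034]); o=np.array([.4295,-.0967])
for nm in ("side","scene","wrist"):
    c=bot.camera(nm); np.savez(f"pics/{nm}12.npz",**c); P=cloud(c); q=P.reshape(-1,3); hsv=cv2.cvtColor(c["image"],cv2.COLOR_RGB2HSV).astype(int).reshape(-1,3)
    t=(q[:,:2]-o)@d; a=(q[:,:2]-o)@n
    k=(abs(a)<.02)&(q[:,2]>.05)&(q[:,2]<.1)
    print(nm,[(round(float(b),3),round(float(np.median(q[k&(abs(t-b)<.003),2])),4),int(np.median(hsv[k&(abs(t-b)<.003),2]))) for b in np.arange(-.084,.1,.006) if (k&(abs(t-b)<.003)).sum()>5])
E
```

```text
time: 15.93
tcp_pos: [0.4311, -0.0424, 0.2287]
ee_rot: [0.0, 0.72, 0.694, 0.0]
ft_force: [-0.1, -0.4, 0.1]
width: 0.0587
side [(-0.006, 0.0648, 242), (0.0, 0.0647, 244), (0.006, 0.0648, 245), (0.012, 0.0647, 245), (0.018, 0.0648, 245), (0.024, 0.0646, 244), (0.03, 0.065, 244), (0.036, 0.0646, 167), (0.042, 0.0646, 163), (0.048, 0.0645, 165), (0.054, 0.0644, 163), (0.06, 0.0645, 197), (0.066, 0.0642, 164), (0.072, 0.064, 176), (0.078, 0.0674, 173), (0.084, 0.0791, 170)]
scene [(-0.084, 0.0646, 222), (-0.078, 0.0654, 233), (-0.072, 0.0646, 238), (-0.066, 0.0648, 247), (-0.06, 0.065, 247), (-0.054, 0.0648, 247), (-0.048, 0.0653, 247), (-0.042, 0.0651, 247), (-0.036, 0.0649, 247), (0.036, 0.0645, 232), (0.042, 0.0646, 216), (0.054, 0.0638, 235), (0.06, 0.0641, 247), (0.066, 0.0642, 222), (0.072, 0.0633, 193), (0.084, 0.0897, 224), (0.09, 0.0751, 208)]
wrist [(0.012, 0.0646, 255), (0.018, 0.0648, 255), (0.024, 0.0647, 255), (0.03, 0.0648, 255), (0.048, 0.0645, 244), (0.054, 0.0648, 245), (0.06, 0.0648, 253), (0.066, 0.0645, 245), (0.072, 0.0642, 218), (0.084, 0.0909, 244), (0.09, 0.0782, 190)]
```

```bash

python3 -m inch '[[0,0,0,0,0,0,0.3],[0,0,0,0,0,0,0.22],[0,0,0,0,0,0,0.18],[0,0,0,0,0,0,0.18],[0,0,0,0,0,0,0.18]]'
python3 -m inch '[[0,0,-0.01,0,0,0,0.18],[0,0,-0.03,0,0,0,0.18],[0,0,-0.06,0,0,0,0.18],[0,0,-0.09,0,0,0,0.18],[0,0,-0.12,0,0,0,0.18]]'
python3 - <<'E'
from h import *
from bench import bot
np.set_printoptions(precision=4,suppress=True)
d=np.array([.034,.9994]); n=np.array([.9994,-.034]); o=np.array([.4295,-.0967])
c=bot.camera("scene"); np.savez("pics/scene13.npz",**c)
cv2.imwrite("pics/scene13.png",cv2.resize(c["image"][180:380,200:420],None,fx=3,fy=3)[:,:,::-1])
P=cloud(c); q=P.reshape(-1,3); t=(q[:,:2]-o)@d; a=(q[:,:2]-o)@n
for lab,k in (("mid",(abs(a)<.018)),("a-",(a<-.02)&(a>-.028)),("a+",(a>.02)&(a<.028))):
    k=k&(q[:,2]>.05)&(q[:,2]<.1); print(lab,[(round(float(b),3),round(float(np.median(q[k&(abs(t-b)<.003),2])),4)) for b in np.arange(-.084,.1,.012) if (k&(abs(t-b)<.003)).sum()>5])
s=bot.observe(); go(s,[.4345,.07,.35],-2)
E
```

```text
time: 16.5
tcp_pos: [0.431, -0.0424, 0.2287]
ee_rot: [-0.0, 0.72, 0.694, 0.0]
ft_force: [0.4, 0.2, -0.1]
width: 0.0702
time: 16.92
tcp_pos: [0.4306, -0.0429, 0.3508]
ee_rot: [0.0, 0.72, 0.694, -0.0]
ft_force: [1.3, 0.6, -0.0]
width: 0.0714
mid [(-0.072, 0.0639), (-0.06, 0.0647), (-0.048, 0.0641), (-0.036, 0.0647), (-0.024, 0.0648), (-0.012, 0.0648), (-0.0, 0.0648), (0.012, 0.0647), (0.024, 0.0648), (0.036, 0.0646), (0.048, 0.0647), (0.06, 0.0642), (0.072, 0.0636), (0.084, 0.0908)]
a- [(-0.072, 0.0641), (-0.06, 0.0642), (-0.048, 0.0643), (-0.036, 0.0644), (-0.024, 0.0644), (-0.012, 0.0645), (-0.0, 0.0643), (0.012, 0.0645), (0.024, 0.0638), (0.036, 0.0637), (0.048, 0.0641), (0.06, 0.0636), (0.072, 0.0634), (0.084, 0.0611)]
a+ [(-0.012, 0.0644), (-0.0, 0.0645), (0.012, 0.0644), (0.024, 0.0644), (0.036, 0.0638), (0.048, 0.0644), (0.06, 0.064), (0.072, 0.0644)]
shift [ 0.1132 -0.0021  0.0063] turn [ 0.4 -0.1 -0.2]
```

View pics/scene13.png

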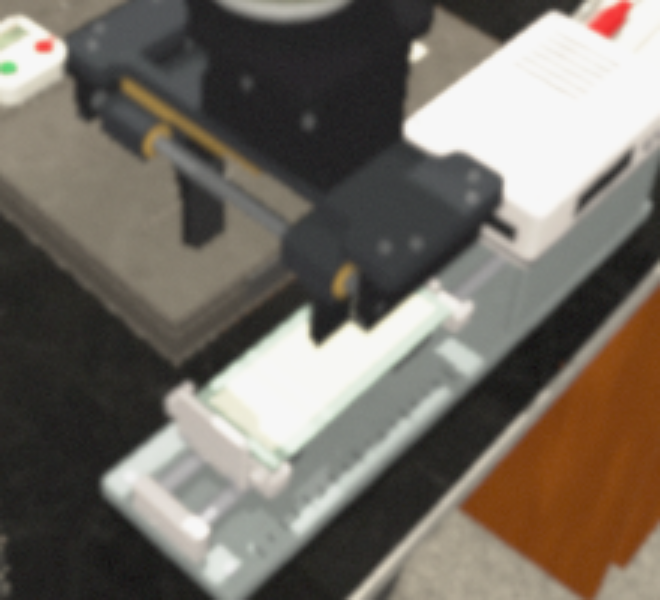

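```bash

python3 -m inch '[[0.02,0,0,0,0,0,0.5],[0.045,0,0,0,0,0,1],[0.07,-0.001,0,0,0,0,1],[0.095,-0.002,0,0,0,0,1],[0.095,-0.002,0,0,0,0,1]]' 10 >/dev/null
python3 -m inch '[[0,0,0.02,0,0,0,1],[0,0,0.045,0,0,0,1],[0,0,0.07,0,0,0,1],[0,0,0.095,0,0,0,1],[0,0,0.097,0,0,0,1]]' >/dev/null
python3 -m inch '[[0,0,0,0,0,0,1],[0,0,0,0,0,0,1]]'
python3 - <<'E'
from h import *
from bench import bot
s=bot.observe(); print(np.round(s["qpos"],2)); go(s,[.4333,.01,.254],-2)
E
```

```text
time: 17.97
tcp_pos: [0.433, 0.0525, 0.253]
ee_rot: [0.0, 0.72, 0.694, 0.0]
ft_force: [-0.3, 0.5, -0.2]
width: 0.003
[-0.78  0.06  0.58  2.14 -0.04  0.95 -0.22]
shift [-0.0424  0.0019 -0.001 ] turn [ 0.1 -0.  -0.1]
```

```bash

python3 -m inch '[[-0.01,0.001,0,0,0,0,1],[-0.022,0.001,0,0,0,0,1],[-0.034,0.001,0,0,0,0,1],[-0.041,0.001,0,0,0,0,1],[-0.046,0.001,0,0,0,0,1]]'
python3 -m inch '[[-0.005,0,0,0,0,0,1],[-0.01,0,0,0,0,0,1],[-0.016,0,0,0,0,0,1],[-0.022,0,0,0,0,0,1],[-0.03,0,0,0,0,0,1]]'
python3 -m inch '[[-0.008,0,0,0,0,0,1],[-0.016,0,0,0,0,0,1],[-0.024,0,0,0,0,0,1],[-0.032,0,0,0,0,0,1],[-0.04,0,0,0,0,0,1]]'
python3 -m inch '[[-0.008,0,0,0,0,0,1],[-0.016,0,0,0,0,0,1],[-0.024,0,0,0,0,0,1],[-0.032,0,0,0,0,0,1],[-0.04,0,0,0,0,0,1]]'
python3 -c "
from h import *
from bench import bot
go(bot.observe(),[.4278,-.157,.254],-2)"
```

```text
time: 18.38
tcp_pos: [0.4321, 0.0053, 0.2527]
ee_rot: [0.0, 0.72, 0.694, 0.001]
ft_force: [-0.4, 0.8, 0.2]
width: 0.0006
time: 18.8
tcp_pos: [0.4309, -0.0234, 0.2519]
ee_rot: [0.0, 0.719, 0.695, 0.0]
ft_force: [1.6, 2.1, 1.4]
width: 0.0005
time: 19.22
tcp_pos: [0.4292, -0.0642, 0.2517]
ee_rot: [-0.0, 0.72, 0.694, -0.0]
ft_force: [3.1, 1.7, 0.7]
width: 0.0006
time: 19.63
tcp_pos: [0.4278, -0.1041, 0.2517]
ee_rot: [-0.0, 0.72, 0.694, 0.0]
ft_force: [2.5, 2.2, 0.4]
width: 0.0009
shift [-0.0529  0.002  -0.0023] turn [-0.  -0.  -0.1]
```

```bash

python3 -m inch '[[-0.008,0,0,0,0,0,1],[-0.016,0.001,0,0,0,0,1],[-0.024,0.001,0,0,0,0,1],[-0.032,0.001,0,0,0,0,1],[-0.038,0.001,0,0,0,0,1]]'
python3 -m inch '[[-0.003,0,0,0,0,0,1],[-0.006,0,0,0,0,0,1],[-0.009,0,0,0,0,0,1],[-0.011,0,0,0,0,0,1],[-0.012,0,0,0,0,0,1]]'
python3 -m inch '[[-0.001,0,0,0,0,0,1],[-0.002,0,0,0,0,0,1],[-0.003,0,0,0,0,0,1],[-0.004,0,0,0,0,0,1]]'
```

```text
time: 20.05
tcp_pos: [0.4276, -0.1373, 0.2514]
ee_rot: [-0.005, 0.719, 0.695, 0.003]
ft_force: [-3.8, 55.8, 19.1]
width: 0.0004
time: 20.47
tcp_pos: [0.4282, -0.1401, 0.2514]
ee_rot: [-0.011, 0.716, 0.698, 0.006]
ft_force: [-11.0, 84.3, 34.1]
width: 0.0008
time: 20.8
tcp_pos: [0.4284, -0.1411, 0.2513]
ee_rot: [-0.013, 0.715, 0.699, 0.007]
ft_force: [-13.1, 100.2, 41.0]
width: 0.0003
```

```bash

python3 -m inch '[[0.005,0,0,0,0,0,1],[0.01,0,0,0,0,0,1],[0.018,0,0,0,0,0,1],[0.018,0,0,0,0,0,1]]'
python3 - <<'E'
from h import *
from bench import bot
np.set_printoptions(precision=4,suppress=True)
d=np.array([.034,.9994]); n=np.array([.9994,-.034]); o=np.array([.4295,-.0967])
s=bot.observe(); print(s["tcp_pos"],np.round(s["qpos"],2),s["ee_rot"])
for nm in ("scene","side","wrist"):
    c=bot.camera(nm); np.savez(f"pics/{nm}14.npz",**c)
    P=cloud(c); q=P.reshape(-1,3); t=(q[:,:2]-o)@d; a=(q[:,:2]-o)@n
    for lab,k in (("mid",(abs(a)<.025)),("sidelug",(abs(a)>.031)&(abs(a)<.04))):
        k=k&(q[:,2]>.03)&(q[:,2]<.135); print(nm,lab,[(round(float(b),3),round(float(np.median(q[k&(abs(t-b)<.003),2])),4),round(float(np.max(q[k&(abs(t-b)<.003),2])),3)) for b in np.arange(-.15,.1,.006) if (k&(abs(t-b)<.003)).sum()>5])
c=np.load("pics/scene14.npz"); cv2.imwrite("pics/scene14.png",cv2.resize(c["image"][180:380,200:420],None,fx=3,fy=3)[:,:,::-1])
E
```

```text
time: 21.13
tcp_pos: [0.4277, -0.1359, 0.2515]
ee_rot: [-0.002, 0.718, 0.696, 0.001]
ft_force: [-1.0, 19.9, 5.8]
width: 0.0002
[ 0.4277 -0.1359  0.2515] [-0.52  0.11  0.77  2.11 -0.1   0.95  0.27] [-0.0022  0.7184  0.6957  0.0011]
scene mid [(-0.15, 0.1275, 0.13), (-0.144, 0.1274, 0.129), (-0.138, 0.1276, 0.129), (-0.132, 0.1271, 0.129), (-0.126, 0.1272, 0.129), (-0.12, 0.1272, 0.129), (-0.096, 0.0648, 0.067), (-0.09, 0.0646, 0.066), (-0.084, 0.0649, 0.067), (-0.066, 0.0626, 0.066), (-0.06, 0.0612, 0.065), (-0.054, 0.0404, 0.086), (-0.048, 0.0686, 0.094), (-0.042, 0.0399, 0.097), (-0.036, 0.0403, 0.096), (-0.03, 0.0813, 0.106), (-0.024, 0.0786, 0.122), (-0.018, 0.0388, 0.041), (-0.012, 0.0387, 0.042), (-0.006, 0.0388, 0.042), (0.0, 0.0387, 0.042), (0.006, 0.0385, 0.041), (0.012, 0.0387, 0.041), (0.018, 0.0387, 0.041), (0.024, 0.0385, 0.042), (0.03, 0.0391, 0.041), (0.036, 0.0392, 0.041), (0.042, 0.0384, 0.042), (0.048, 0.0388, 0.041), (0.054, 0.0384, 0.042), (0.06, 0.0389, 0.041), (0.066, 0.0382, 0.042), (0.072, 0.0385, 0.042), (0.078, 0.0388, 0.042), (0.084, 0.0387, 0.043), (0.09, 0
[... 1209 characters left out ...]
, 0.067), (-0.09, 0.0648, 0.066), (-0.084, 0.0648, 0.066), (-0.078, 0.0646, 0.065), (-0.048, 0.0406, 0.123), (-0.042, 0.117, 0.13), (-0.036, 0.0397, 0.135), (-0.03, 0.0876, 0.135), (-0.024, 0.0403, 0.113), (-0.018, 0.0393, 0.042), (-0.012, 0.0393, 0.043), (-0.006, 0.0394, 0.042), (0.0, 0.0392, 0.041), (0.006, 0.0394, 0.042), (0.012, 0.0393, 0.042), (0.018, 0.0393, 0.042), (0.024, 0.0393, 0.042), (0.03, 0.0392, 0.042), (0.036, 0.0393, 0.042), (0.042, 0.0393, 0.042), (0.048, 0.0394, 0.042), (0.054, 0.0392, 0.041), (0.06, 0.0393, 0.042), (0.066, 0.0394, 0.042), (0.072, 0.0394, 0.042), (0.078, 0.0393, 0.042), (0.084, 0.0393, 0.042), (0.09, 0.0393, 0.042), (0.096, 0.0364, 0.037)]
wrist sidelug []
```

```bash

python3 -m inch '[[0.01,0,0,0,0,0,1],[0.025,0,0,0,0,0,1],[0.04,0,0,0,0,0,1],[0.06,0,0,0,0,0,1],[0.06,0,-0.03,0,0,0,1]]'
python3 - <<'E'
from h import *
from bench import bot
np.set_printoptions(precision=4,suppress=True)
d=np.array([.034,.9994]); n=np.array([.9994,-.034]); o=np.array([.4295,-.0967])
def prof(c,nm,sel,lo,hi,st=.003):
    P=cloud(c); q=P.reshape(-1,3); t=(q[:,:2]-o)@d; a=(q[:,:2]-o)@n; k=sel(a,q[:,2])
    print(nm,[(round(float(b),3),round(float(np.median(q[k&(abs(t-b)<st/2),2])),3)) for b in np.arange(lo,hi,st) if (k&(abs(t-b)<st/2)).sum()>4])
s=bot.observe(); print(s["tcp_pos"],s["ft_force"])
for nm in ("scene","wrist","side"):
    c=bot.camera(nm); np.savez(f"pics/{nm}15.npz",**c)
    prof(c,nm+" tab",lambda a,z:(abs(a)<.022)&(z>.055)&(z<.135),-.125,-.03)
    prof(c,nm+" lug",lambda a,z:(abs(a)>.031)&(abs(a)<.042)&(z>.055)&(z<.135),-.125,-.03)
prof(np.load("pics/w11.npz"),"w11 leftbar",lambda a,z:(abs(a)<.03)&(z>.03)&(z<.06),.075,.15)
prof(np.load("pics/scene0.npz"),"scene0 head",lambda a,z:(abs(a)<.03)&(z>.07)&(z<.135),-.16,-.09)
prof(np.load("pics/scene0.npz"),"scene0 tab",lambda a,z:(abs(a)<.022)&(z>.063)&(z<.135),.07,.1,.002)
E
```

```text
time: 21.7
tcp_pos: [0.4282, -0.0767, 0.2782]
ee_rot: [-0.002, 0.719, 0.695, -0.003]
ft_force: [0.1, 0.9, -0.6]
width: 0.0006
[ 0.4282 -0.0767  0.2782] [ 0.124   0.8984 -0.629 ]
scene tab [(-0.125, 0.127), (-0.122, 0.127), (-0.119, 0.127), (-0.116, 0.126), (-0.113, 0.111), (-0.11, 0.103), (-0.05, 0.06), (-0.047, 0.059)]
scene lug [(-0.125, 0.127), (-0.122, 0.128), (-0.119, 0.127), (-0.116, 0.126), (-0.113, 0.115), (-0.11, 0.107)]
wrist tab [(-0.05, 0.086), (-0.047, 0.084)]
wrist lug []
side tab [(-0.125, 0.127), (-0.122, 0.127), (-0.119, 0.127), (-0.053, 0.091)]
side lug [(-0.125, 0.127), (-0.122, 0.127), (-0.068, 0.064), (-0.062, 0.066)]
w11 leftbar [(0.075, 0.06), (0.078, 0.06), (0.081, 0.06), (0.084, 0.057), (0.096, 0.039), (0.099, 0.039), (0.102, 0.039), (0.105, 0.039), (0.108, 0.039), (0.111, 0.041), (0.114, 0.043), (0.117, 0.043), (0.12, 0.043)]
scene0 head [(-0.16, 0.128), (-0.157, 0.128), (-0.154, 0.127), (-0.151, 0.127), (-0.148, 0.128), (-0.145, 0.128), (-0.142, 0.128), (-0.139, 0.127), (-0.136, 0.128), (-0.133, 0.128), (-0.13, 0.128), (-0.127, 0.128), (-0.124, 0.127), (-0.121, 0.127), (-0.118, 0.127), (-0.115, 0.122), (-0.112, 0.105), (-0.109, 0.103)]
scene0 tab [(0.086, 0.091), (0.088, 0.09), (0.09, 0.077)]
```

```bash

python3 -m inch '[[0,0,0.015,0,0,0,1],[0,0,0.027,0,0,0,1],[-0.015,0,0.027,0,0,0,1],[-0.03,0,0.027,0,0,0,1],[-0.045,0,0.027,0,0,0,1]]'
python3 -m inch '[[-0.005,0,0,0,0,0,1],[-0.009,0,0,0,0,0,1],[-0.012,0,0,0,0,0,1],[-0.014,0,0,0,0,0,1],[-0.015,0,0,0,0,0,1]]'
```

```text
time: 22.27
tcp_pos: [0.4275, -0.1256, 0.2538]
ee_rot: [-0.0, 0.72, 0.694, -0.001]
ft_force: [0.7, -0.2, 0.3]
width: 0.0005
time: 22.68
tcp_pos: [0.4275, -0.1361, 0.2542]
ee_rot: [-0.003, 0.719, 0.695, 0.001]
ft_force: [-2.6, 20.6, 6.4]
width: 0.0006
```

```bash

python3 -m inch '[[0.004,0,0,0,0,0,1],[0.01,0,0,0,0,0,1],[0.03,0,0,0,0,0,1],[0.05,0,0,0,0,0,1],[0.07,0,0,0,0,0,1]]' >/dev/null
python3 -m inch '[[0.03,0,-0.03,0,0,0,1],[0.06,0,-0.06,0,0,0,1],[0.09,0,-0.09,0,0,0,1],[0.1,0,-0.1,0,0,0,1],[0.1,0,-0.1,0,0,0,1]]'
python3 - <<'E'
from h import *
from bench import bot
np.set_printoptions(precision=4,suppress=True)
d=np.array([.034,.9994]); n=np.array([.9994,-.034]); o=np.array([.4295,-.0967])
for nm in ("scene","wrist"):
    c=bot.camera(nm); np.savez(f"pics/{nm}16.npz",**c); q=cloud(c).reshape(-1,3); t=(q[:,:2]-o)@d; a=(q[:,:2]-o)@n
    k=(abs(a)<.022)&(q[:,2]>.055)&(q[:,2]<.135)
    print(nm,[(round(float(b),3),round(float(np.median(q[k&(abs(t-b)<.0015),2])),4)) for b in np.arange(-.119,-.03,.003) if (k&(abs(t-b)<.0015)).sum()>4])
c=np.load("pics/scene16.npz"); P=cloud(c)
print("timer/pen scene:",plane(c,[(0,0)],.05).shape)
a=np.load("pics/scene0.npz")["image"].astype(int); b=c["image"].astype(int)
for nm,(x0,y0,x1,y1) in dict(timer=(183,183,226,216),pen=(236,168,280,206)).items():
    print(nm,"mean abs diff",abs(a-b)[y0:y1,x0:x1].mean())
s=bot.observe(); print(s["time"],s["tcp_pos"],s["ft_force"])
E
```

```text
time: 23.52
tcp_pos: [0.4343, 0.0338, 0.3574]
ee_rot: [0.001, 0.718, 0.696, 0.002]
ft_force: [-0.0, -0.3, -0.0]
width: 0.0004
scene [(-0.119, 0.1262), (-0.116, 0.1233), (-0.113, 0.1071), (-0.11, 0.0986), (-0.107, 0.065), (-0.104, 0.0652), (-0.101, 0.0651), (-0.098, 0.0649), (-0.095, 0.0647), (-0.092, 0.065), (-0.089, 0.0644), (-0.086, 0.0653), (-0.083, 0.0647), (-0.08, 0.0651), (-0.077, 0.0649), (-0.074, 0.0649), (-0.071, 0.0642), (-0.065, 0.0641), (-0.053, 0.0906), (-0.05, 0.0771), (-0.047, 0.0701)]
wrist []
timer/pen scene: (1, 3)
timer mean abs diff 69.0937279774489
pen mean abs diff 44.411682615629985
23.6167 [0.4335 0.0305 0.3544] [-0.8252 -0.1779 -0.587 ]
```

```bash

python3 - <<'E'
from h import *
from bench import bot
a=np.load("pics/side0.npz")["image"].astype(int); c=bot.camera("side"); b=c["image"].astype(int)
def cen(im,box,f):
    x0,y0,x1,y1=box; m=f(im[y0:y1,x0:x1]); v,u=np.nonzero(m); return m.sum(),u.mean()+x0,v.mean()+y0
for nm,box in dict(timer=(303,190,345,214),pen=(310,210,372,243)).items():
    print(nm,abs(a-b)[box[1]:box[3],box[0]:box[2]].mean(),[np.round(cen(i,box,lambda p:p.min(-1)>170),1) for i in (a,b)],[np.round(cen(i,box,lambda p:p[...,2]>p[...,0]+50),1) for i in (a,b)])
E
```

```text
timer 1.4176587301587302 [array([256. , 325.6, 204.7]), array([257. , 325.6, 204.7])] [array([ 0., nan, nan]), array([ 0., nan, nan])]
pen 1.2756598240469208 [array([246. , 344.9, 227.3]), array([250. , 345. , 227.4])] [array([104. , 322.1, 220.1]), array([104. , 322.1, 220.1])]<stdin>:5: RuntimeWarning: Mean of empty slice.
  ret = ret.dtype.type(ret / rcount)
```

Timer and pen have not moved, the plate is flat in the nest, and the carriage is at its stop. Handing in.

```bash
python3 -c "
from bench import bot
print(bot.close_job())"
```

```text
the job is handed in; nothing more can be done
None
```

The job is done and handed in at about 24 s of the 67 s allowed. The plate lies white side up in the nest, and the carriage is fully in under the reading head.

**What I did**
- **Push on the lid:** I pushed the plate by its tail edge with the closed fingertips until about 49 mm stuck out past the lid's left edge. I used this one narrow contact because two spread fingers would have run the gripper's body into the reading head. The plate did not turn (yaw 19.3° before, 19.2° after).
- **Grasp and carry:** I took the overhanging end by its two long edges at 40 N. The plate hung level to within about 1°.
- **Nest and carriage:** I laid the plate in the nest, let go, and pushed the tab to the stop.

**Last checks**
- **Plate:** Its top measures about 0.065 m along the part still visible, so it is flat on the bed.
- **Carriage:** The tab is about 58–60 mm clear of the head, against the 60 mm given for fully in. A second push of about 20 N stopped at the same place.
- **Timer and pen:** Both sit within 0.1 pixel of where they were in the side view.
- **Robot:** It was clear of everything at hand-in.

**What disagreed or went wrong**
- **Force at the stop:** I reached the stop sooner than expected and kept pressing. The wrist force rose to about 100 N, below the 120 N limit.
- **Carriage travel:** It moved only about 139 mm, not 160 mm. The tab started about 20 mm in from the left stop bar, so the carriage apparently began near 0.02 m rather than 0.
- **Final pictures:** The last views were checked by numbers only, because the viewer's 12 pictures were used up.

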